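# Centre and clamp the bike light in its niche bracket

## Robot

A 7-joint arm with a two-finger parallel gripper is mounted at the origin on the work surface. World frame = base frame: x ahead of the robot, y to its left, z up, the work surface at z = 0. Lengths are in m, angles in rad, forces in N, time in s.
With the tool pointing down it reaches from about 0.425 to 0.8 m from the base axis. Payload 8.3 kg.
Tool frame: the origin (TCP) lies on the centre line of the jaws, within the pads' length; the fingertips stand 17 mm ahead of it and the grasp point (between the pads) lies 2 mm behind it; z points along the fingers, y is the line along which they close (so a half turn about z gives the same grasp; the last joint's range is limited). The gripper opens to 85 mm and grips with 20 to 120 N. Pads are 22 mm wide; open, the fingers measure 114 mm over their backs; the gripper's body (76 mm by 85 mm) begins 54 mm behind the grasp point. The pads swing forward as they close: fully open they stand 13 mm farther back than shut.
Start: joints at [-1.38, 0.383, 0.016, 1.37, -0.006, 1.388, -0.046], TCP at [0.157, 0.605, 0.248] pointing down, gripper open.
Joint ranges: [-2.95, 2.95], [-0.25, 2.06], [-1.52, 1.56], [0.18, 2.33], [-1.44, 4.58], [0.02, 2.06], [-3.01, 3.01]. Speed limits (rad/s): [2.39, 2.39, 3.01, 3.01, 3.14, 3.14, 3.14].

## Interface

Orientations are given as [roll, pitch, yaw] about the fixed x, y, z axes, in that order (R = Rz(yaw) Ry(pitch) Rx(roll)).
In Python, from workcell import ctrl gives the robot as it stands.
- The arm moves only by the tool arm_command, never from a script. Its arguments are lists of equal length, an entry for each row: "offset": the shift along the tool's x, y, z as a fraction of full scale, a list of three; "yaw": the turn about the tool's z as a fraction of full scale. In form: {"offset": [[x, y, z], ...], "yaw": [yaw, ...]}. A call has 1 to 20 rows; each row is the pose to reach, as a shift and turn from the pose commanded when the call began, along the tool's axes at that moment; what a row does not reach only later rows make up. Full scale, the value 1, is 200 mm for a shift and pi/4 rad for a turn. A row lasts 1/12 s, in which the tool goes at most 41.7 mm and 7.16 degrees, less where a joint would pass 70% of its speed; a pose out of reach is approached as far as the arm can. A call with a number of a shift or a turn outside -1 to 1 is refused whole. A call with a gripper value outside its range is refused whole. "hand" is the opening, from -1 (shut) to 1 (fully open), set as the call begins (left out, the last holds). The fingers move at their own pace and stop on an object; "squeeze" is the grip in N (left out, the last holds). Time passes only in rows, so rows that repeat a pose let the fingers close. It gives the time, the measured TCP pose, the force, the opening and the grip force at its end, in the units of the state.
- ctrl.get_state(): the state, without advancing time (a new reading comes with each control period).
- ctrl.get_image(name): name is "scene" or "top" or "wrist"; returns the picture (384x512x3 uint8, red, green, blue); there is no depth.
- ctrl.camera_model(name): a dict with "fx", "fy", "cx", "cy" (pixels), "k1" (the pictures are not rectified: a ray, as slopes to the right and down, at radius r is drawn at 1 + k1 r^2 times it, then the intrinsics apply), "rvec" (rotation vector, rad) and "tvec" (3), from world to camera coordinates, as OpenCV has them. Camera axes: x right, y down, z forward; pixel columns grow to the right and rows downward; lengths in m; the calibration is good to about 2 mm. A picture is of the moment at which its call begins: read the wrist's pose just before it. camera_model takes no time and is no camera call; for the wrist camera it gives the pose at the moment of the call.
- ctrl.hand_in(): hands the job in; it is judged then, once.
The state is a dict: "time": time; "joint_pos": joint angles; "joint_vel": joint speeds; "tau": joint torques, N m; "ee_pos": TCP position; "eef_rot": TCP orientation; "force": force on the tool from outside, world axes, zero at the start; "moment": the same for the moment, N m; "opening": opening from 0.0 (shut) to 1.0 (fully open); "grip_force": force on a finger pad.
Only numpy, scipy, OpenCV 4.12 (cv2) and the standard library are available. Lean on these libraries where they do the work, as an engineer would, in place of code of your own. Each camera call takes 0.05 s, during which the arm holds its last target. There are 200 camera calls.

## Task

The silver bike light lies loose and off-centre in its rubber-mounted cradle on the steel shelf. Tap it gently along from its ends, one end or the other as needed and without gripping or lifting it, until it lies still by itself with the black band round its middle centred under the clamp's pad, so that the whole pad will land on the band. Then press the clamp's sliding jaw down until the pad grips the light, firmly but not hard, leave it clamped, and leave the other things on the shelf alone.

Things in the scene. Friction and masses are not known exactly. Their poses are not given: they have to be found in the camera images.
- light: Torch-style silver bike light: barrel 130 mm long, 40 mm across, along its own y axis, about 0.4 kg (varies). Origin on the barrel's axis at mid-length: flat ends 65 mm away at +y (glass) and -y (black cap). A black band 20 mm wide is round its middle; a foot below. It lies along the cradle, 12 to 32 mm off-centre to either side. More than 10 N from the robot is too hard for it.
- bracket: Fixed lamp bracket on the shelf; origin on the shelf top below the mark. It carries the aluminium U cradle (90 mm long along y, 51 mm wide, cheeks as high as the barrel's axis, 1.5 mm play each side; the light's ends stand out of it) on two rubber buffers, and the clamp, whose chrome bar (14 mm wide along y) stands 46 mm towards -x, its top 114 mm up.
- mark (a point): Fixed point where the light's origin must come to lie: 52 mm above the shelf top, straight below the clamp pad. y runs along the cradle, x towards the niche's back, z up. The buffers give along y 1.4 mm per N (700 N/m, up to 14 mm): a pushed light first carries the cradle along, slides in it at 2 to 6 N (varies), and let go springs back with it; at rest the cradle is centred here.
- jaw_top (a point): Middle of the top of the round chrome thumb plate (18 mm across) on the clamp's sliding jaw, straight above the mark: press down here. The arm below it, 14 mm wide, runs to a sleeve (22 mm wide) on the upright bar. The pad's underside is 20 mm below this point, so the pad meets the light's barrel when this point is about 40 mm above the barrel's axis.
- jaw (a joint): Travel of the clamp's jaw, m: 0 at the top, grows downwards to 0.030; starts at 0 to 0.006. It moves against about 6 N of friction and stays where it is left. The rubber pad gives 1 mm per 10 N. What is pressed beyond the friction goes to the light, and up to about 6 N of it stays on when let go. The pad must not press the light with more than 18 N.
- pad: Round rubber-faced steel pad under the jaw's arm, 16 mm across; its origin lies on the clamp's vertical axis, 86 mm below the pad's underside.
- organiser: Blue pill organiser with seven closed lids, 154 x 42 x 26 mm, long along its y axis, loose on the shelf behind the bracket; origin at the middle of its underside. Leave alone.
- paperweight: Glass paperweight ball, 60 mm across with a ground flat foot, loose on the shelf beside the bracket; origin at the middle of its foot. Leave alone.
- roller: Wooden massage roller, 174 mm long along its y axis, 40 mm in diameter, loose on the shelf beside the bracket; origin at the middle of its underside. Leave alone.
Mind the look-alikes: they are no part of the job. Of the things that look like the light, the largest one is meant.

How it is judged:
By the outcome, as a careful person would: the job done as asked, in the order asked, and still so for the second after the job is handed in, with the robot touching nothing.
It also fails if it takes over 72 s, if anything falls off the work surface, if the arm or the gripper's body presses on something with over 40 N, if the wrist force passes 120 N, or if a joint passes its speed limit or range.

## Working session

There is one attempt and no reset: what is moved stays moved. The work goes in short steps, Python scripts to look and compute and a tool call to move; the robot and the scene stay as the last step left them, time stands still between calls to the robot, and variables do not carry over. Pictures are saved under pics/ and viewed, at most 10 in all, crops included, and the job is handed in when it is done.

Besides the shell and the picture viewer there is one more tool, called after "Emit:" in YAML: its name, and indented under it one key for each argument. arm_command: Moves the arm, as the interface text tells. Shift numbers are shares of 200 mm and turn numbers shares of pi/4 rad, none past 1 either way. Its arguments: {"type":"object","properties":{"offset":{"type":"array","items":{"type":"array","items":{"type":"number","minimum":-1,"maximum":1}}},"yaw":{"type":"array","items":{"type":"number","minimum":-1,"maximum":1}},"hand":{"type":"number"},"squeeze":{"type":"number"}},"required":["offset","yaw"]}

```bash
mkdir -p pics; cat > h.py <<'E'
import numpy as np,cv2
from workcell import ctrl
def K(m): return np.array([[m['fx'],0,m['cx']],[0,m['fy'],m['cy']],[0,0,1.]]),np.array([m['k1'],0,0,0,0.])
def ray(n,uv,m=None):
    m=m or ctrl.camera_model(n);k,d=K(m);R=cv2.Rodrigues(np.array(m['rvec'],float))[0]
    p=cv2.undistortPoints(np.array([[uv]],float),k,d)[0,0]
    return -R.T@np.array(m['tvec'],float).ravel(),R.T@np.array([p[0],p[1],1])
def atz(n,uv,z,m=None):
    c,r=ray(n,uv,m);return c+r*(z-c[2])/r[2]
def proj(n,P,m=None):
    m=m or ctrl.camera_model(n);k,d=K(m)
    return cv2.projectPoints(np.array(P,float).reshape(-1,1,3),np.array(m['rvec'],float),np.array(m['tvec'],float),k,d)[0].reshape(-1,2)
def tri(obs):
    A=np.zeros((3,3));b=np.zeros(3)
    for n,uv,*m in obs:
        c,r=ray(n,uv,*m);r/=np.linalg.norm(r);M=np.eye(3)-np.outer(r,r);A+=M;b+=M@c
    return np.linalg.solve(A,b)
def shot(n,f,crop=None,s=1):
    im=ctrl.get_image(n)[:,:,::-1]
    if crop: a,b,c,d=crop;im=im[b:d,a:c]
    cv2.imwrite('pics/'+f,cv2.resize(im,None,fx=s,fy=s,interpolation=cv2.INTER_CUBIC))
E
python3 - <<'E'
from h import *
s=ctrl.get_state();print(s['time'],s['ee_pos'],s['eef_rot'],s['force'],s['opening'])
a=ctrl.get_image('scene');b=ctrl.get_image('top')
cv2.imwrite('pics/scene.png',a[:,:,::-1]);cv2.imwrite('pics/top.png',b[:,:,::-1])
for n in('scene','top','wrist'):print(n,ctrl.camera_model(n))
E
```

```text
0.0 [0.15677592 0.60452086 0.2472505 ] [-3.13959047e+00  5.18756460e-05  2.88780796e+00] [-0.27341779  0.19857564  0.28019486] 0.9985185401719875
scene {'fx': 354.877586953897, 'fy': 354.877586953897, 'cx': 254.05096096894357, 'cy': 200.29290287825282, 'k1': 0.017349369656391965, 'rvec': array([ 2.48467826,  0.81037544, -0.22333066]), 'tvec': array([-0.4378228 , -0.18003281,  1.05369684])}
top {'fx': 350.67811480927014, 'fy': 350.67811480927014, 'cx': 252.50068297274512, 'cy': 187.27241229245587, 'k1': -0.059514269333181845, 'rvec': array([ 2.18002912, -2.20666315,  0.1378754 ]), 'tvec': array([0.00127773, 0.54263336, 0.93053516])}
wrist {'fx': 343.4347572135486, 'fy': 343.4347572135486, 'cx': 259.16914957918647, 'cy': 188.53430133514752, 'k1': -0.09162903013277679, 'rvec': array([-2.2744213 , -1.76010576, -0.27947029]), 'tvec': array([-0.62339733, -0.04025076,  0.38078313])}
```

View pics/scene.png

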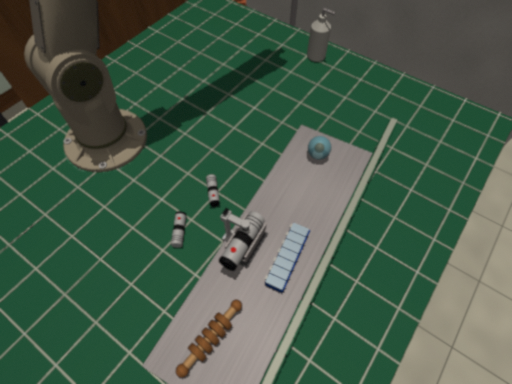

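View pics/top.png

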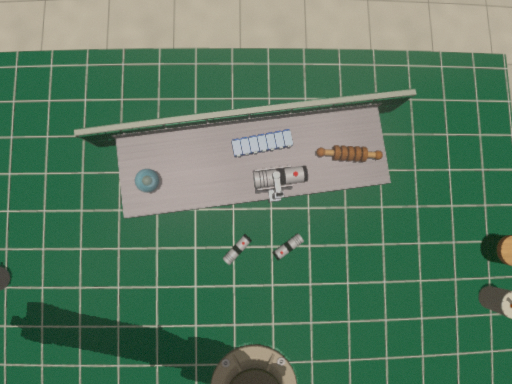

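The scene and top pictures show the light in its cradle at about top (280,178) and scene (243,238). The clamp bar is on the robot's side. I'll look closer.

```bash
python3 - <<'E'
from h import *
a=cv2.imread('pics/top.png')[145:215,235:325];b=cv2.imread('pics/scene.png')[195:285,205:285]
A=cv2.resize(a,(720,560),interpolation=cv2.INTER_CUBIC)[:, :]
B=cv2.resize(b,None,fx=6,fy=6,interpolation=cv2.INTER_CUBIC)
A=cv2.resize(a,None,fx=5,fy=5,interpolation=cv2.INTER_CUBIC) # 450x350
B=cv2.resize(b,None,fx=4.3,fy=4.3,interpolation=cv2.INTER_CUBIC)
c=np.zeros((400,800,3),np.uint8);c[:350,:450]=A;c[:B.shape[0],452:452+B.shape[1]]=B;cv2.imwrite('pics/c1.png',c)
for z in(0,.04,.08,.12,.16):print(z,atz('top',(277,176),z),atz('scene',(240,228),z))
print(tri([('top',(320,153)),('scene',(236,305))]),tri([('top',(118,142)),('scene',(303,127))]),tri([('top',(148,180)),('scene',(319,148))]))
E
```

```text
0 [ 0.57579735 -0.07548184  0.        ] [0.49716647 0.00053708 0.        ]
0.04 [ 0.57097254 -0.07113574  0.04      ] [ 0.51040626 -0.01478984  0.04      ]
0.08 [ 0.56614773 -0.06678964  0.08      ] [ 0.52364605 -0.03011676  0.08      ]
0.12 [ 0.56132292 -0.06244354  0.12      ] [ 0.53688583 -0.04544368  0.12      ]
0.16 [ 0.55649811 -0.05809744  0.16      ] [ 0.55012562 -0.0607706   0.16      ]
[ 0.62433104 -0.17709348  0.09190789] [0.57558575 0.22593559 0.26269205] [0.55672586 0.25680229 0.10802049]
```

View pics/c1.png

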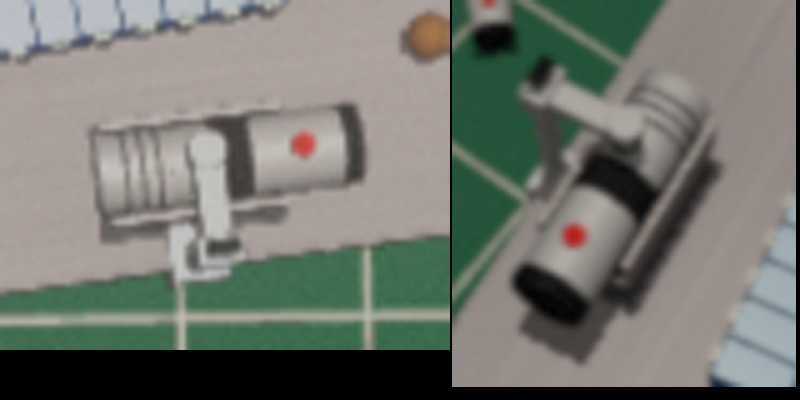

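The clamp's plate is at crop (207,147) from the top and (628,130) from the scene. The band is off towards the black-cap end, to the right. Next I'll triangulate the points.

```bash
python3 - <<'E'
from h import *
t=lambda u,v:('top',(235+u/5-.4,145+v/5-.4)); s=lambda u,v:('scene',(205+(u-452)/4.3-.4,195+v/4.3-.4))
p=tri([t(207,147),s(628,130)]);print('plate',p)
p2=tri([t(303,145),s(574,236)]);print('red',p2)
p=tri([t(222,248),s(545,72)]);print('bartop',p)
# ends on the silhouettes at axis height; try z
za=p2[2]-.02
for z in (za,.09):
  e1=atz(*t(362,142),z+.005);e2=atz(*t(97,172),z+.005);d=e2-e1
  print(z,e1,e2,np.linalg.norm(d),np.degrees(np.arctan2(-d[0],d[1])),(e1+e2)/2)
  b=atz(*t(237,160),z+.02);print('band top',b)
# shelf height from organiser/shelf corner
print('shelf corner', tri([('top',(118,142)),('scene',(303,127))]),tri([('top',(378,109)),('scene',(372,150))]))
E
```

```text
plate [ 0.55949977 -0.05422329  0.17451083]
red [ 0.56360562 -0.1029708   0.14778349]
bartop [ 0.5127848  -0.05813889  0.186094  ]
0.12778349196660277 [ 0.56648944 -0.13463077  0.13278349] [ 0.55299488 -0.00513094  0.13278349] 0.13020103367024852 5.949047107527366 [ 0.55974216 -0.06988086  0.13278349]
band top [ 0.55642396 -0.07135631  0.14778349]
0.09 [ 0.57134807 -0.14203925  0.095     ] [ 0.55724767 -0.00672552  0.095     ] 0.13604641341871626 5.949047107527328 [ 0.56429787 -0.07438238  0.095     ]
band top [ 0.56091066 -0.07600696  0.11      ]
shelf corner [0.57558575 0.22593559 0.26269205] [ 0.66321892 -0.12166548  0.56458055]
```

Emit:
arm_command:
  offset:
    - [-0.99,-0.4,-0.1]
    - [-0.99,-0.4,-0.1]
    - [-0.99,-0.4,-0.1]
    - [-0.99,-0.4,-0.1]
    - [-0.99,-0.4,-0.1]
    - [-0.99,-0.4,-0.1]
  yaw: [0,0,0,0,0,0]
  hand: -1
  squeeze: 20

```text
time: 0.6
ee_pos: [0.3367, 0.4716, 0.2691]
eef_rot: [-3.141, 0.004, 2.876]
force: [1.1, -0.9, 0.4]
opening: 0.141
grip_force: 0.0
```

Emit:
arm_command:
  offset:
    - [-0.99,-0.4,0]
    - [-0.99,-0.4,0]
    - [-0.99,-0.4,0]
    - [-0.99,-0.4,0]
    - [-0.99,-0.4,0]
    - [-0.99,-0.4,0]
  yaw: [0,0,0,0,0,0]

```text
time: 1.1
ee_pos: [0.5065, 0.3426, 0.2678]
eef_rot: [-3.138, 0.004, 2.876]
force: [0.6, -2.2, 0.3]
opening: -0.001
grip_force: 0.0
```

Emit:
arm_command:
  offset:
    - [0,-1,0]
    - [0,-1,0]
    - [0,-1,0]
    - [0,-1,0]
    - [0,-1,0]
    - [0,-1,0]
  yaw: [-0.45,-0.45,-0.45,-0.45,-0.45,-0.45]

```text
time: 1.6
ee_pos: [0.4493, 0.1498, 0.2686]
eef_rot: [-3.14, -0.0, -3.051]
force: [1.1, -0.3, 0.6]
opening: -0.001
grip_force: 0.0
```

```bash
python3 - <<'E'
from h import *
s=ctrl.get_state();print(s['time'],s['ee_pos'],s['eef_rot'],s['force'],s['joint_pos'],s['opening'])
m=ctrl.camera_model('wrist');R=cv2.Rodrigues(m['rvec'])[0];c=-R.T@m['tvec'];print('cam',c,'axis',R.T[:,2],'right',R.T[:,0])
print(proj('wrist',[[.56,-.055,.15]]))
E
```

```text
1.6 [0.4492507  0.14979245 0.26860398] [-3.14033041e+00 -2.66904406e-04 -3.05103356e+00] [ 1.11492111 -0.26862439  0.64217338] [-0.65531942  0.03870029  0.27496348  1.74379035 -0.00958168  1.36118047
  1.28280396] -0.0013819198975026743
cam [0.36889548 0.14220441 0.39426078] axis [ 0.31081739  0.02663887 -0.95009627] right [-0.09021194  0.99592132 -0.0015885 ]
[[ 18.49871485 287.42150626]]
```

Emit:
arm_command:
  offset:
    - [-0.2,-0.7,0]
    - [-0.2,-0.7,0]
    - [-0.2,-0.7,0]
    - [-0.2,-0.7,0]
    - [-0.2,-0.7,0]
  yaw: [0,0,0,0,0]

```text
time: 2.02
ee_pos: [0.5045, 0.0158, 0.2682]
eef_rot: [-3.139, 0.0, -3.051]
force: [-1.2, 0.2, 1.0]
opening: 0.0
grip_force: 0.0
```

Emit:
arm_command:
  offset:
    - [-0.2,-0.7,0]
    - [-0.2,-0.7,0]
    - [-0.2,-0.7,0]
    - [-0.2,-0.7,0]
    - [-0.2,-0.7,0]
    - [-0.2,-0.7,0]
  yaw: [0,0,0,0,0,0]

```text
time: 2.52
ee_pos: [0.5572, -0.1142, 0.2675]
eef_rot: [-3.141, -0.002, -3.044]
force: [0.1, 0.3, 0.3]
opening: 0.001
grip_force: 0.0
```

```bash
python3 - <<'E'
from h import *
s=ctrl.get_state();print(s['time'],s['ee_pos'],s['eef_rot'],s['force'])
m=ctrl.camera_model('wrist');import pickle;pickle.dump(m,open('m1.pkl','wb'))
print(proj('wrist',[[.5595,-.0542,.1745]]))
shot('wrist','w1.png',s=1.5)
E
```

```text
2.5167 [ 0.55721042 -0.11420875  0.26754955] [-3.14137064e+00 -1.52854022e-03 -3.04438954e+00] [0.05630946 0.32470748 0.26410746]
[[346.15500155 212.10809847]]
```

View pics/w1.png

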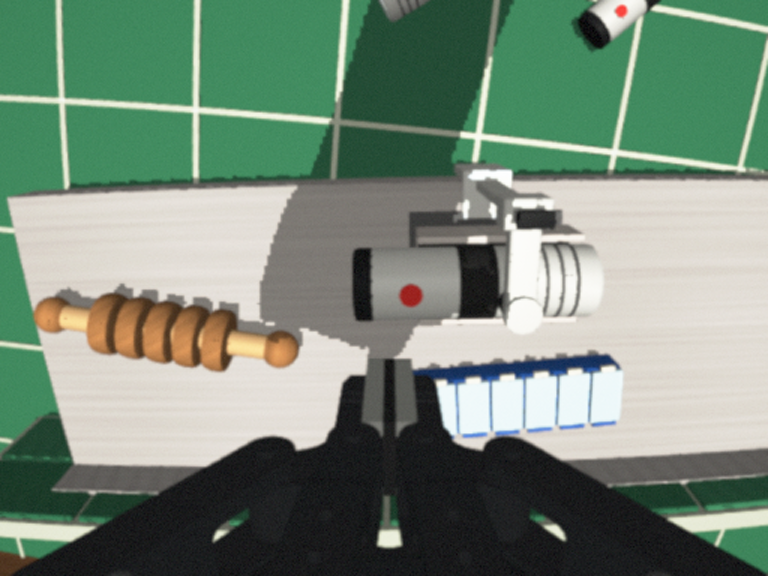

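The wrist view shows the plate at (523,315). The band runs from 459 to about 498 at row 280, the cap end is at 355 and the glass end at about 601, all in 1.5x pixels.

```bash
cat >> h.py <<'E'
import pickle
Y=np.array([-.10,.995,0]);X=np.array([.995,.10,0])
E
python3 - <<'E'
from h import *
m=pickle.load(open('m1.pkl','rb'))
w=lambda u,v:('wrist',(u/1.5-.2,v/1.5-.2),m)
top=('top',(276,174)); sc=('scene',(205+176/4.3-.4,195+130/4.3-.4))
p=tri([w(523,314),top,sc]);print('plate',p, tri([w(523,314),sc]))
P=atz(*w(523,314)[:2],.1745,m);print(P)
for nm,u,v,z in(('capend',355,282,.134),('bandL',460,270,.145),('bandR',499,262,.145),('glass',601,270,.134)):
    q=atz('wrist',(u/1.5-.2,v/1.5-.2),z,m);print(nm,q,'y rel plate',(q-p)@Y,(q-P)@Y)
q1,q2=[atz('wrist',(u/1.5-.2,v/1.5-.2),.126,m) for u,v in((370,321),(575,321))];d=q2-q1;print('cheek yaw',np.degrees(np.arctan2(-d[0],d[1])))
E
```

```text
plate [ 0.55879137 -0.05349265  0.17309707] [ 0.5584079  -0.05225048  0.17086236]
[ 0.55717154 -0.05299013  0.1745    ]
capend [ 0.56261296 -0.1323483   0.134     ] y rel plate -0.07884353227497769 -0.07950552259497448
bandL [ 0.54751187 -0.07978531  0.145     ] y rel plate -0.025033252490423288 -0.02569524281042007
bandR [ 0.54142601 -0.06077782  0.145     ] y rel plate -0.005512211930773705 -0.00617420225077049
glass [ 0.54317434 -0.0024958   0.134     ] y rel plate 0.05230356384425224 0.05164157352425546
cheek yaw 5.434542075542862
```

Emit:
arm_command:
  offset:
    - [-0.04,-0.27,0]
    - [-0.04,-0.27,0]
    - [-0.04,-0.27,0.2]
    - [-0.04,-0.27,0.4]
    - [-0.04,-0.27,0.55]
    - [-0.04,-0.27,0.66]
    - [-0.04,-0.27,0.66]
    - [-0.04,-0.27,0.66]
    - [-0.04,-0.27,0.66]
  yaw: [0,0,0,0,0,0,0,0,0]

```text
time: 3.32
ee_pos: [0.5717, -0.1657, 0.1381]
eef_rot: [-3.141, 0.002, -3.041]
force: [-0.0, -0.7, 0.4]
opening: 0.0
grip_force: 0.0
```

```bash
python3 - <<'E'
from h import *
s=ctrl.get_state();p=np.array(s['ee_pos']);pl=np.array([.5585,-.053,0])
print(s['time'],p,s['eef_rot'],s['force'],'rel',(p-pl)@X,(p-pl)@Y, np.array(s['force'])@Y)
E
```

```text
3.3167 [ 0.57167305 -0.16566244  0.13810005] [-3.14134126e+00  2.11037193e-03 -3.04053625e+00] [-0.02752809 -0.68921561  0.39932727] rel 0.00184093603295553 -0.11341643227291394 -0.6830167267286485
```

Emit:
arm_command:
  offset:
    - [0,0.03,0]
    - [0,0.06,0]
    - [0,0.07,0]
    - [0,0.075,0]
    - [0,0.08,0]
    - [0,0.085,0]
    - [0,0.09,0]
    - [0,0.095,0]
    - [0,0.1,0]
    - [0,0.105,0]
    - [0,0.11,0]
    - [0,0.115,0]
    - [0,0.115,0]
    - [0,0.115,0]
  yaw: [0,0,0,0,0,0,0,0,0,0,0,0,0,0]

```text
time: 4.48
ee_pos: [0.5683, -0.1439, 0.1363]
eef_rot: [-3.141, -0.0, -3.042]
force: [-0.5, -1.8, -0.7]
opening: -0.0
grip_force: 0.8
```

Emit:
arm_command:
  offset:
    - [0,0.005,0]
    - [0,0.01,0]
    - [0,0.01,0]
  yaw: [0,0,0]

```text
time: 4.73
ee_pos: [0.5681, -0.1418, 0.1363]
eef_rot: [-3.141, -0.0, -3.042]
force: [-0.3, -2.7, -0.4]
opening: -0.002
grip_force: 1.5
```

Emit:
arm_command:
  offset:
    - [0,0.005,0]
    - [0,0.01,0]
    - [0,0.01,0]
  yaw: [0,0,0]

```text
time: 4.98
ee_pos: [0.568, -0.1395, 0.1363]
eef_rot: [-3.142, -0.0, -3.042]
force: [0.7, -3.1, -0.6]
opening: 0.001
grip_force: 1.6
```

Emit:
arm_command:
  offset:
    - [0,0.005,0]
    - [0,0.01,0]
    - [0,0.01,0]
  yaw: [0,0,0]

```text
time: 5.23
ee_pos: [0.5677, -0.1374, 0.1363]
eef_rot: [3.142, -0.0, -3.042]
force: [0.1, -2.2, -1.1]
opening: 0.002
grip_force: 1.6
```

Emit:
arm_command:
  offset:
    - [0,0.005,0]
    - [0,0.01,0]
    - [0,0.01,0]
  yaw: [0,0,0]

```text
time: 5.48
ee_pos: [0.5675, -0.1353, 0.1363]
eef_rot: [3.141, -0.0, -3.042]
force: [0.7, -3.5, -0.2]
opening: -0.002
grip_force: 1.6
```

Emit:
arm_command:
  offset:
    - [0,0.005,0]
    - [0,0.01,0]
    - [0,0.01,0]
  yaw: [0,0,0]

```text
time: 5.73
ee_pos: [0.5674, -0.1333, 0.1363]
eef_rot: [3.141, -0.0, -3.042]
force: [0.6, -3.8, -1.2]
opening: -0.002
grip_force: 1.6
```

Emit:
arm_command:
  offset:
    - [0,0.005,0]
    - [0,0.01,0]
    - [0,0.01,0]
  yaw: [0,0,0]

```text
time: 5.98
ee_pos: [0.5672, -0.1314, 0.1363]
eef_rot: [3.142, -0.0, -3.042]
force: [0.1, -3.2, -0.7]
opening: 0.004
grip_force: 1.6
```

Emit:
arm_command:
  offset:
    - [0,0.005,0]
    - [0,0.01,0]
    - [0,0.015,0]
    - [0,0.015,0]
    - [0,0.015,0]
  yaw: [0,0,0,0,0]

```text
time: 6.4
ee_pos: [0.5669, -0.1286, 0.1363]
eef_rot: [3.142, -0.0, -3.042]
force: [-0.6, -2.6, -1.3]
opening: 0.001
grip_force: 1.6
```

Emit:
arm_command:
  offset:
    - [0,-0.01,0]
    - [0,-0.02,0]
    - [0,-0.03,0]
    - [0,-0.04,0]
    - [0,-0.06,0]
    - [0,-0.1,0]
    - [0,-0.1,-0.2]
    - [0,-0.1,-0.4]
    - [0,-0.1,-0.6]
    - [0,-0.1,-0.65]
    - [0,-0.1,-0.65]
  yaw: [0,0,0,0,0,0,0,0,0,0,0]

```text
time: 7.32
ee_pos: [0.5706, -0.1501, 0.2709]
eef_rot: [-3.14, 0.007, -3.043]
force: [0.1, 0.1, -1.2]
opening: 0.002
grip_force: 0.0
```

Emit:
arm_command:
  offset:
    - [0.55,0.4,0]
    - [0.55,0.4,0]
    - [0.55,0.4,0]
    - [0.55,0.4,0]
    - [0.55,0.4,0]
    - [0.55,0.4,0]
    - [0.55,0.4,0]
  yaw: [0,0,0,0,0,0,0]

```text
time: 7.9
ee_pos: [0.4519, -0.0805, 0.266]
eef_rot: [-3.141, -0.0, -3.042]
force: [0.1, -0.3, 0.2]
opening: -0.002
grip_force: 0.0
```

```bash
python3 - <<'E'
from h import *
s=ctrl.get_state();print(s['time'],s['ee_pos'],s['eef_rot'],s['force'])
m=ctrl.camera_model('wrist');pickle.dump(m,open('m2.pkl','wb'))
u,v=proj('wrist',[[.5585,-.053,.15]])[0].round().astype(int);print(u,v)
im=ctrl.get_image('wrist')[:,:,::-1]
cv2.imwrite('pics/w2.png',cv2.resize(im,None,fx=1.5,fy=1.5,interpolation=cv2.INTER_CUBIC))
cv2.imwrite('pics/w2full.png',im)
a=max(0,min(512-160,u-80));b=max(0,min(384-120,v-60));print('crop',a,b)
cv2.imwrite('pics/w2c.png',cv2.resize(im[b:b+120,a:a+160],None,fx=5,fy=5,interpolation=cv2.INTER_CUBIC))
E
```

```text
7.9 [ 0.45192428 -0.08051122  0.26603993] [-3.14131116e+00 -2.08659325e-05 -3.04246583e+00] [ 0.12942603 -0.34665561  0.24961608]
280 311
crop 200 251
```

View pics/w2c.png

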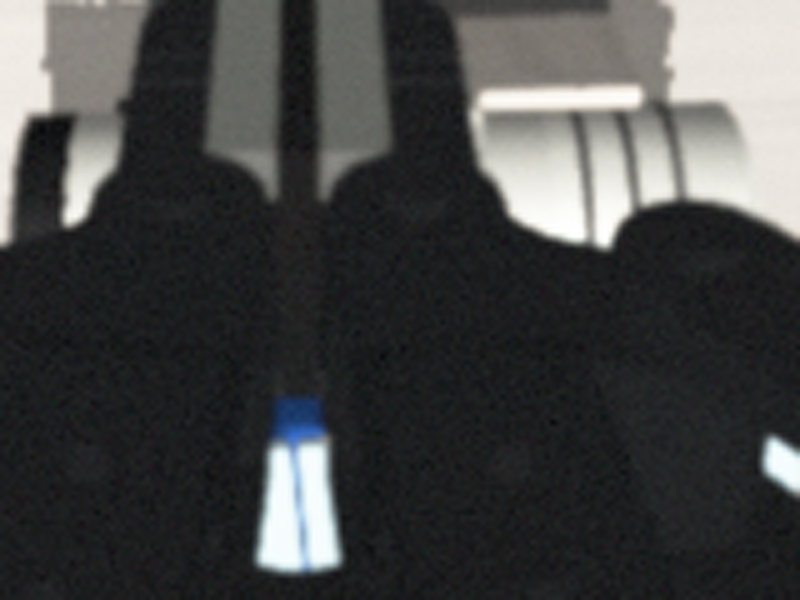

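The fingers hide the middle here; only the cap edge (crop x 20) and glass end (745) are visible. I'll move forward so the camera looks straight down at the clamp.

Emit:
arm_command:
  offset:
    - [-0.88,0.085,0]
    - [-0.88,0.085,0]
    - [-0.88,0.085,0]
    - [-0.88,0.085,0]
    - [-0.88,0.085,0]
    - [-0.88,0.085,0]
    - [-0.88,0.085,0]
    - [-0.88,0.085,0]
  yaw: [0,0,0,0,0,0,0,0]

```text
time: 8.62
ee_pos: [0.6246, -0.047, 0.2658]
eef_rot: [-3.141, -0.001, -3.044]
force: [-0.9, -0.3, 0.8]
opening: -0.0
grip_force: 0.0
```

```bash
python3 - <<'E'
from h import *
s=ctrl.get_state();print(s['time'],s['ee_pos'],s['eef_rot'],s['force'])
m=ctrl.camera_model('wrist');pickle.dump(m,open('m3.pkl','wb'))
u,v=proj('wrist',[[.5585,-.053,.15]])[0].round().astype(int);print(u,v)
im=ctrl.get_image('wrist')[:,:,::-1]
cv2.imwrite('pics/w3full.png',im)
a=max(0,min(512-200,u-100));b=max(0,min(384-140,v-70));print('crop',a,b)
cv2.imwrite('pics/w3c.png',cv2.resize(im[b:b+140,a:a+200],None,fx=4,fy=4,interpolation=cv2.INTER_CUBIC))
E
```

```text
8.6167 [ 0.62455815 -0.0469524   0.26583693] [-3.14056873e+00 -1.03197159e-03 -3.04369429e+00] [-0.91470127 -0.29360538  0.83433249]
261 99
crop 161 29
```

View pics/w3c.png

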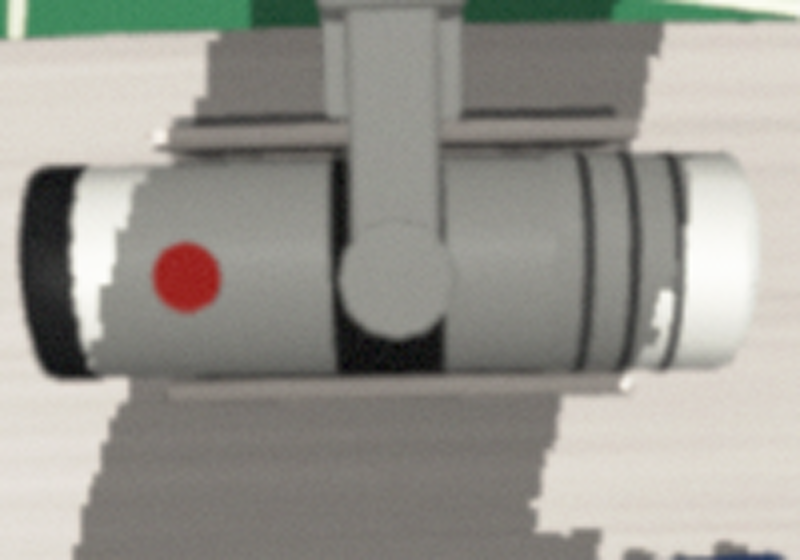

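The band's centre is at about column 388 and the plate's at 397.5, at 5.4 px/mm. The light still needs about 1.5 mm more towards +y, so I'll give it one more small tap.

Emit:
arm_command:
  offset:
    - [0.32,-0.485,0]
    - [0.32,-0.485,0]
    - [0.32,-0.485,0]
    - [0.32,-0.485,0]
    - [0.32,-0.485,0.2]
    - [0.32,-0.485,0.4]
    - [0.32,-0.485,0.55]
    - [0.32,-0.485,0.645]
    - [0.32,-0.485,0.645]
    - [0.32,-0.485,0.645]
    - [0.32,-0.485,0.645]
  yaw: [0,0,0,0,0,0,0,0,0,0,0]

```text
time: 9.58
ee_pos: [0.5716, -0.1489, 0.1396]
eef_rot: [-3.141, 0.003, -3.042]
force: [0.9, 0.5, 0.9]
opening: 0.0
grip_force: 0.0
```

Emit:
arm_command:
  offset:
    - [0,0.03,0]
    - [0,0.06,0]
    - [0,0.07,0]
    - [0,0.075,0]
    - [0,0.08,0]
    - [0,0.085,0]
    - [0,0.09,0]
    - [0,0.095,0]
    - [0,0.1,0]
    - [0,0.1,0]
    - [0,0.1,0]
  yaw: [0,0,0,0,0,0,0,0,0,0,0]

```text
time: 10.5
ee_pos: [0.5689, -0.1289, 0.1375]
eef_rot: [-3.141, 0.0, -3.042]
force: [1.0, -2.7, 2.3]
opening: 0.001
grip_force: 1.4
```

Emit:
arm_command:
  offset:
    - [0,0.005,0]
    - [0,0.01,0]
    - [0,0.01,0]
    - [0,0.01,0]
  yaw: [0,0,0,0]

```text
time: 10.83
ee_pos: [0.5687, -0.1268, 0.1375]
eef_rot: [-3.141, 0.0, -3.042]
force: [1.0, -3.5, 2.3]
opening: -0.003
grip_force: 2.1
```

Emit:
arm_command:
  offset:
    - [0,-0.01,0]
    - [0,-0.02,0]
    - [0,-0.03,0]
    - [0,-0.04,0]
    - [0,-0.06,0]
    - [0,-0.1,0]
    - [0,-0.1,-0.2]
    - [0,-0.1,-0.4]
    - [0,-0.1,-0.6]
    - [0,-0.1,-0.65]
    - [0,-0.1,-0.65]
  yaw: [0,0,0,0,0,0,0,0,0,0,0]

```text
time: 11.75
ee_pos: [0.5722, -0.1477, 0.2717]
eef_rot: [-3.14, 0.007, -3.042]
force: [0.1, -1.1, -0.4]
opening: -0.001
grip_force: 0.0
```

Emit:
arm_command:
  offset:
    - [-0.3,0.48,0]
    - [-0.3,0.48,0]
    - [-0.3,0.48,0]
    - [-0.3,0.48,0]
    - [-0.3,0.48,0]
    - [-0.3,0.48,0]
    - [-0.3,0.48,0]
  yaw: [0,0,0,0,0,0,0]

```text
time: 12.33
ee_pos: [0.6201, -0.047, 0.2667]
eef_rot: [-3.141, -0.001, -3.045]
force: [-0.1, 0.6, -0.0]
opening: 0.001
grip_force: 0.0
```

```bash
python3 - <<'E'
from h import *
s=ctrl.get_state();print(s['time'],s['ee_pos'],s['eef_rot'],s['force'])
m=ctrl.camera_model('wrist');pickle.dump(m,open('m4.pkl','wb'))
print(proj('wrist',[[.5585,-.053,.15]])[0])
im=ctrl.get_image('wrist')[:,:,::-1]
cv2.imwrite('pics/w4full.png',im)
a,b=161,29
cv2.imwrite('pics/w4c.png',cv2.resize(im[b:b+140,a:a+200],None,fx=4,fy=4,interpolation=cv2.INTER_CUBIC))
E
```

```text
12.3333 [ 0.62012503 -0.04695346  0.26673651] [-3.14087040e+00 -1.19491046e-03 -3.04452314e+00] [-0.13351694  0.57372948 -0.03129202]
[259.96466064 105.11977091]
```

View pics/w4c.png

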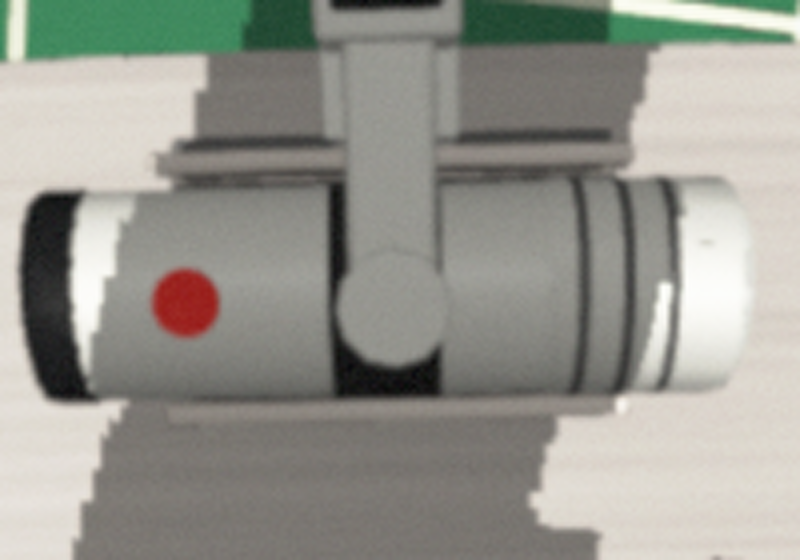

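The band (about 332 to 440) is now nearer to the plate (335 to 449), but an offset of perhaps 1 mm remains. I'll measure it in sub-pixels.

```bash
cat > meas.py <<'E'
from h import *
import sys
def meas(k):
    im=cv2.imread(f'pics/w{k}full.png');m=pickle.load(open(f'm{k}.pkl','rb'))
    g=im.max(2).astype(float);g=cv2.GaussianBlur(g,(3,3),0)
    hsv=cv2.cvtColor(im,cv2.COLOR_BGR2HSV);M=((hsv[...,1]>150)&((hsv[...,0]<8)|(hsv[...,0]>172))&(hsv[...,2]>70)).astype(np.uint8)
    n,l,st,ce=cv2.connectedComponentsWithStats(M);ok=[i for i in range(1,n) if st[i,4]>80];i=max(ok,key=lambda i:st[i,4]);print('red px',ce[i],st[i,4])
    pc=proj('wrist',[[.5585,-.053,.1735]],m)[0]
    r=int(round(pc[1]))
    def edge(row,c0,c1):
        s=np.diff(g[row,c0:c1]);j=np.argmax(abs(s));
        w=abs(s[max(0,j-1):j+2]);return c0+.5+(np.arange(max(0,j-1),j+2)[:len(w)]*w).sum()/w.sum()
    print('plate pred',pc)
    red=atz('wrist',ce[i],.145,m)
    for row in range(r+15,r+22):
        L=edge(row,int(pc[0])-22,int(pc[0])-8);R=edge(row,int(pc[0])+6,int(pc[0])+18)
        print(row,round(L,2),round(R,2),(L+R)/2, 'Yrel band',[round(1e3*((atz('wrist',((L+R)/2,row),z,m)-[.5585,-.053,0])@Y),2) for z in(.13,.14)])
    return red
for k in sys.argv[1:]:print(k,'red',(meas(k)-[.5585,-.053,0])@Y*1e3)
E
python3 meas.py 3 4; python3 - <<'E'
from h import *
for k,u,v in((3,397.5,280),(4,392,308)):
    m=pickle.load(open(f'm{k}.pkl','rb'));print([((atz('wrist',(161+u/4-.4,29+v/4-.4),z,m)-[.5585,-.053,0])@Y)*1e3 for z in(.171,.174)])
    for w in('cam',):
        c,_=ray('wrist',(0,0),m);print('camY',(c-[.5585,-.053,0])@Y*1e3)
E
```

```text
red px [207.16923077  97.83076923] 195
plate pred [260.78930816 100.99243555]
116 244.45 271.53 257.9938561943351 Yrel band [np.float64(-1.98), np.float64(-1.93)]
117 244.5 271.54 258.02435293915374 Yrel band [np.float64(-1.96), np.float64(-1.91)]
118 244.53 271.54 258.03620753317875 Yrel band [np.float64(-1.95), np.float64(-1.9)]
119 244.57 271.52 258.042653999579 Yrel band [np.float64(-1.95), np.float64(-1.9)]
120 244.59 271.52 258.05311836509395 Yrel band [np.float64(-1.95), np.float64(-1.9)]
121 244.61 271.57 258.0900668888526 Yrel band [np.float64(-1.92), np.float64(-1.87)]
122 244.65 271.65 258.15342462161686 Yrel band [np.float64(-1.88), np.float64(-1.83)]
3 red -37.491823102682595
red px [207.00520833 104.3125    ] 192
plate pred [260.00771064 108.05378055]
123 243.64 270.58 257.11007895118064 Yrel band [np.float64(-2.18), np.float64(-2.11)]
124 243.65 270.54 257.0956105571694 Yrel band [np.float64(-2.2), np.float64(-2.12)]
125 243.68 270.54 257.10540763430726 Yrel band [np.float64(-2.2), np.float64(-2.12)]
126 244.36 270.56 257.45771555904736 Yrel band [np.float64(-1.93), np.float64(-1.87)]
127 244.35 270.57 257.45986076000935 Yrel band [np.float64(-1.93), np.float64(-1.87)]
128 244.25 270.53 257.393585709936 Yrel band [np.float64(-1.99), np.float64(-1.92)]
129 243.75 270.53 257.1379124968985 Yrel band [np.float64(-2.19), np.float64(-2.11)]
4 red -37.43916862857187
[np.float64(-0.500178526165419), np.float64(-0.5026525230977257)]
camY -0.6820538083756374
[np.float64(-0.8830832866776015), np.float64(-0.8742115711344048)]
camY -0.22809676988548497
```

Emit:
arm_command:
  offset:
    - [0.3,-0.485,0]
    - [0.3,-0.485,0]
    - [0.3,-0.485,0]
    - [0.3,-0.485,0]
    - [0.3,-0.485,0.2]
    - [0.3,-0.485,0.4]
    - [0.3,-0.485,0.55]
    - [0.3,-0.485,0.65]
    - [0.3,-0.485,0.65]
    - [0.3,-0.485,0.65]
    - [0.3,-0.485,0.65]
  yaw: [0,0,0,0,0,0,0,0,0,0,0]

```text
time: 13.3
ee_pos: [0.5715, -0.1483, 0.1391]
eef_rot: [-3.141, 0.002, -3.043]
force: [0.8, -0.3, -0.0]
opening: -0.002
grip_force: 0.0
```

Emit:
arm_command:
  offset:
    - [0,0.03,0]
    - [0,0.06,0]
    - [0,0.07,0]
    - [0,0.075,0]
    - [0,0.08,0]
    - [0,0.085,0]
    - [0,0.09,0]
    - [0,0.095,0]
    - [0,0.1,0]
    - [0,0.1,0]
    - [0,0.1,0]
  yaw: [0,0,0,0,0,0,0,0,0,0,0]

```text
time: 14.22
ee_pos: [0.5689, -0.128, 0.1375]
eef_rot: [-3.141, 0.0, -3.042]
force: [1.8, -3.2, 3.0]
opening: 0.001
grip_force: 1.7
```

Next I'll push to y ≈ -0.1255.

Emit:
arm_command:
  offset:
    - [0,0.005,0]
    - [0,0.01,0]
    - [0,0.012,0]
    - [0,0.012,0]
    - [0,0.012,0]
  yaw: [0,0,0,0,0]

```text
time: 14.63
ee_pos: [0.5686, -0.1255, 0.1375]
eef_rot: [-3.141, 0.0, -3.042]
force: [0.9, -5.0, 3.3]
opening: -0.003
grip_force: 2.6
```

Emit:
arm_command:
  offset:
    - [0,-0.02,0]
    - [0,-0.04,0]
    - [0,-0.06,0]
    - [0,-0.06,-0.01]
    - [0,-0.06,-0.01]
    - [0,-0.06,-0.01]
  yaw: [0,0,0,0,0,0]

```text
time: 15.13
ee_pos: [0.5696, -0.1366, 0.1391]
eef_rot: [3.141, -0.001, -3.042]
force: [-0.5, 0.1, 0.4]
opening: 0.001
grip_force: 0.0
```

Emit:
arm_command:
  offset:
    - [0,0.01,0]
    - [0,0.02,0]
    - [0,0.025,0]
    - [0,0.03,0]
    - [0,0.035,0]
    - [0,0.04,0]
    - [0,0.045,0]
    - [0,0.05,0]
    - [0,0.05,0]
  yaw: [0,0,0,0,0,0,0,0,0]

```text
time: 15.88
ee_pos: [0.5686, -0.1272, 0.1393]
eef_rot: [-3.141, -0.0, -3.042]
force: [-0.1, -3.2, -0.6]
opening: 0.001
grip_force: 1.5
```

Emit:
arm_command:
  offset:
    - [0,0.005,0]
    - [0,0.01,0]
    - [0,0.01,0]
  yaw: [0,0,0]

```text
time: 16.13
ee_pos: [0.5685, -0.1249, 0.1393]
eef_rot: [3.142, -0.0, -3.042]
force: [0.4, -3.4, -0.3]
opening: 0.001
grip_force: 1.6
```

Emit:
arm_command:
  offset:
    - [0,-0.01,0]
    - [0,-0.02,0]
    - [0,-0.03,0]
    - [0,-0.04,0]
    - [0,-0.06,0]
    - [0,-0.11,0]
    - [0,-0.11,-0.2]
    - [0,-0.11,-0.4]
    - [0,-0.11,-0.6]
    - [0,-0.11,-0.65]
    - [0,-0.11,-0.65]
  yaw: [0,0,0,0,0,0,0,0,0,0,0]

```text
time: 17.05
ee_pos: [0.5724, -0.1487, 0.274]
eef_rot: [-3.14, 0.008, -3.043]
force: [-0.0, -0.3, -0.4]
opening: -0.0
grip_force: 0.0
```

Emit:
arm_command:
  offset:
    - [-0.32,0.48,0]
    - [-0.32,0.48,0]
    - [-0.32,0.48,0]
    - [-0.32,0.48,0]
    - [-0.32,0.48,0]
    - [-0.32,0.48,0]
    - [-0.32,0.48,0]
  yaw: [0,0,0,0,0,0,0]

```text
time: 17.63
ee_pos: [0.6243, -0.0471, 0.2689]
eef_rot: [-3.141, -0.001, -3.044]
force: [-0.7, -1.2, -0.4]
opening: -0.0
grip_force: 0.0
```

```bash
python3 - <<'E'
from h import *
s=ctrl.get_state();print(s['time'],s['ee_pos'],s['eef_rot'],s['force'])
m=ctrl.camera_model('wrist');pickle.dump(m,open('m5.pkl','wb'))
im=ctrl.get_image('wrist')[:,:,::-1]
cv2.imwrite('pics/w5full.png',im)
a,b=161,29
cv2.imwrite('pics/w5c.png',cv2.resize(im[b:b+140,a:a+200],None,fx=4,fy=4,interpolation=cv2.INTER_CUBIC))
E
python3 meas.py 5
```

```text
17.6333 [ 0.6242833  -0.0471352   0.26889839] [-3.14080592e+00 -8.75369826e-04 -3.04437614e+00] [-0.74674002 -1.24454679 -0.41113037]
red px [212.73096447  98.2284264 ] 197
plate pred [260.9856952  101.12330922]
116 249.42 276.0 262.70941007998715 Yrel band [np.float64(1.46), np.float64(1.37)]
117 249.46 275.71 262.5812378276211 Yrel band [np.float64(1.36), np.float64(1.28)]
118 249.5 275.7 262.59977194886653 Yrel band [np.float64(1.37), np.float64(1.29)]
119 249.52 275.69 262.601917568572 Yrel band [np.float64(1.38), np.float64(1.29)]
120 249.53 275.65 262.59217347367314 Yrel band [np.float64(1.37), np.float64(1.28)]
121 249.57 275.62 262.59378841678796 Yrel band [np.float64(1.37), np.float64(1.29)]
122 249.62 275.6 262.6089291101056 Yrel band [np.float64(1.38), np.float64(1.3)]
5 red -34.123804221346035
```

View pics/w5c.png

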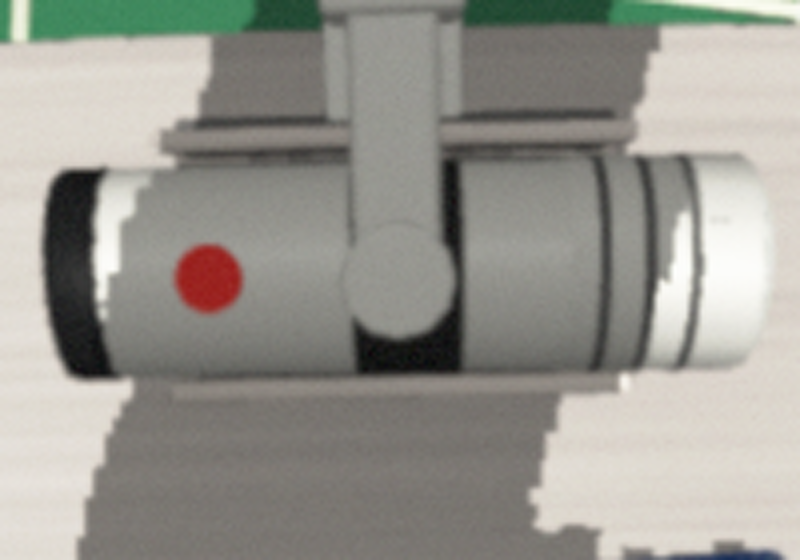

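The light overshot. The band is now about 1.7 mm past the plate towards +y (band 358 to 460, plate centre 400). The earlier push stuck because the finger was sinking, so I'll let it settle and tap back from the glass end.

Emit:
arm_command:
  offset:
    - [0.32,0.49,0]
    - [0.32,0.49,0]
    - [0.32,0.49,0]
    - [0.32,0.49,0]
    - [0.32,0.49,0.2]
    - [0.32,0.49,0.4]
    - [0.32,0.49,0.55]
    - [0.32,0.49,0.66]
    - [0.32,0.49,0.66]
    - [0.32,0.49,0.66]
    - [0.32,0.49,0.645]
    - [0.32,0.49,0.64]
    - [0.32,0.49,0.64]
    - [0.32,0.49,0.64]
  yaw: [0,0,0,0,0,0,0,0,0,0,0,0,0,0]

```text
time: 18.85
ee_pos: [0.5523, 0.0461, 0.1428]
eef_rot: [3.141, 0.003, -3.042]
force: [0.2, 0.0, -0.2]
opening: 0.004
grip_force: 0.0
```

```bash
cat > st.py <<'E'
from h import *
s=ctrl.get_state();p=np.array(s['ee_pos']);pl=np.array([.5585,-.053,0])
print(s['time'],p,s['force'],'rel mm',(p-pl)@X*1e3,(p-pl)@Y*1e3,'F',np.array(s['force'])@Y,s['eef_rot'])
E
python3 st.py
```

```text
18.85 [0.55225131 0.04609571 0.14282503] [ 0.20068618  0.01891677 -0.20682539] rel mm 3.6921207579302866 99.22509875819672 F -0.001246433222361644 [ 3.14112861e+00  2.60035329e-03 -3.04195399e+00]
```

Emit:
arm_command:
  offset:
    - [0,-0.03,0]
    - [0,-0.06,0]
    - [0,-0.065,0]
    - [0,-0.07,0]
    - [0,-0.075,0]
    - [0,-0.08,0]
    - [0,-0.085,0]
    - [0,-0.09,0]
    - [0,-0.095,0]
    - [0,-0.095,0]
  yaw: [0,0,0,0,0,0,0,0,0,0]

```text
time: 19.68
ee_pos: [0.5533, 0.027, 0.1413]
eef_rot: [-3.142, -0.0, -3.042]
force: [-1.1, -0.0, 0.7]
opening: 0.001
grip_force: 0.1
```

Emit:
arm_command:
  offset:
    - [0,-0.005,0]
    - [0,-0.005,0]
  yaw: [0,0]

```text
time: 19.85
ee_pos: [0.5533, 0.0262, 0.1413]
eef_rot: [3.142, -0.0, -3.042]
force: [-0.0, 0.6, -1.1]
opening: -0.0
grip_force: 0.4
```

Emit:
arm_command:
  offset:
    - [0,-0.005,0]
    - [0,-0.005,0]
  yaw: [0,0]

```text
time: 20.02
ee_pos: [0.5535, 0.0253, 0.1413]
eef_rot: [3.141, -0.0, -3.042]
force: [-0.0, 1.5, -0.8]
opening: -0.004
grip_force: 0.7
```

```bash
python3 st.py
```

```text
20.0167 [0.55347039 0.02526982 0.14128642] [-0.02117978  1.49771265 -0.75195703] rel mm 2.822519440494853 78.38142881944165 F 1.4923420629974125 [ 3.14141668e+00 -1.61117990e-05 -3.04171316e+00]
```

Emit:
arm_command:
  offset:
    - [0,-0.005,0]
    - [0,-0.01,0]
    - [0,-0.015,0]
    - [0,-0.0175,0]
    - [0,-0.0175,0]
    - [0,-0.0175,0]
  yaw: [0,0,0,0,0,0]

```text
time: 20.52
ee_pos: [0.5538, 0.022, 0.1413]
eef_rot: [3.141, 0.0, -3.042]
force: [-0.6, 4.2, -0.1]
opening: 0.001
grip_force: 1.8
```

Emit:
arm_command:
  offset:
    - [0,-0.005,0]
    - [0,-0.005,0]
  yaw: [0,0]

```text
time: 20.68
ee_pos: [0.5539, 0.0206, 0.1413]
eef_rot: [-3.142, -0.0, -3.042]
force: [0.1, 2.8, 0.3]
opening: 0.001
grip_force: 1.8
```

Emit:
arm_command:
  offset:
    - [0,0,0]
    - [0,0,0]
  yaw: [0,0]

```text
time: 20.85
ee_pos: [0.5539, 0.0206, 0.1413]
eef_rot: [-3.142, 0.0, -3.042]
force: [-0.4, 3.6, -0.4]
opening: -0.002
grip_force: 1.7
```

Emit:
arm_command:
  offset:
    - [0,0.01,0]
    - [0,0.02,0]
    - [0,0.03,0]
    - [0,0.04,0]
    - [0,0.06,0]
    - [0,0.11,0]
    - [0,0.11,-0.2]
    - [0,0.11,-0.4]
    - [0,0.11,-0.6]
    - [0,0.11,-0.64]
    - [0,0.11,-0.64]
  yaw: [0,0,0,0,0,0,0,0,0,0,0]

```text
time: 21.77
ee_pos: [0.5535, 0.0433, 0.2734]
eef_rot: [3.141, 0.007, -3.041]
force: [0.8, -0.4, -0.2]
opening: 0.0
grip_force: 0.0
```

Emit:
arm_command:
  offset:
    - [-0.32,-0.49,0]
    - [-0.32,-0.49,0]
    - [-0.32,-0.49,0]
    - [-0.32,-0.49,0]
    - [-0.32,-0.49,0]
    - [-0.32,-0.49,0]
    - [-0.32,-0.49,0]
    - [-0.32,-0.49,0]
  yaw: [0,0,0,0,0,0,0,0]

```text
time: 22.43
ee_pos: [0.6248, -0.0468, 0.2692]
eef_rot: [3.141, -0.0, -3.04]
force: [0.2, 0.3, 0.4]
opening: -0.003
grip_force: 0.0
```

```bash
python3 - <<'E'
from h import *
s=ctrl.get_state();print(s['time'],s['ee_pos'],s['eef_rot'],s['force'])
m=ctrl.camera_model('wrist');pickle.dump(m,open('m6.pkl','wb'))
im=ctrl.get_image('wrist')[:,:,::-1]
cv2.imwrite('pics/w6full.png',im)
a,b=161,29
cv2.imwrite('pics/w6c.png',cv2.resize(im[b:b+140,a:a+200],None,fx=4,fy=4,interpolation=cv2.INTER_CUBIC))
E
python3 meas.py 6
```

```text
22.4333 [ 0.62482776 -0.04675246  0.26923172] [ 3.14061461e+00 -1.21338058e-04 -3.03957694e+00] [0.21746449 0.34592311 0.37799414]
red px [210.          96.67015707] 191
plate pred [260.67788733 100.03836306]
115 246.57 273.49 260.0303487007118 Yrel band [np.float64(-0.24), np.float64(-0.28)]
116 246.55 273.47 260.00871391971685 Yrel band [np.float64(-0.26), np.float64(-0.29)]
117 246.56 273.44 260.0011716688971 Yrel band [np.float64(-0.26), np.float64(-0.29)]
118 246.59 273.42 260.0037749097826 Yrel band [np.float64(-0.26), np.float64(-0.29)]
119 246.59 273.4 259.99958948476564 Yrel band [np.float64(-0.26), np.float64(-0.29)]
120 246.59 273.38 259.9839584154706 Yrel band [np.float64(-0.27), np.float64(-0.3)]
121 246.52 272.67 259.598193112692 Yrel band [np.float64(-0.56), np.float64(-0.58)]
6 red -35.815528306703996
```

View pics/w6c.png

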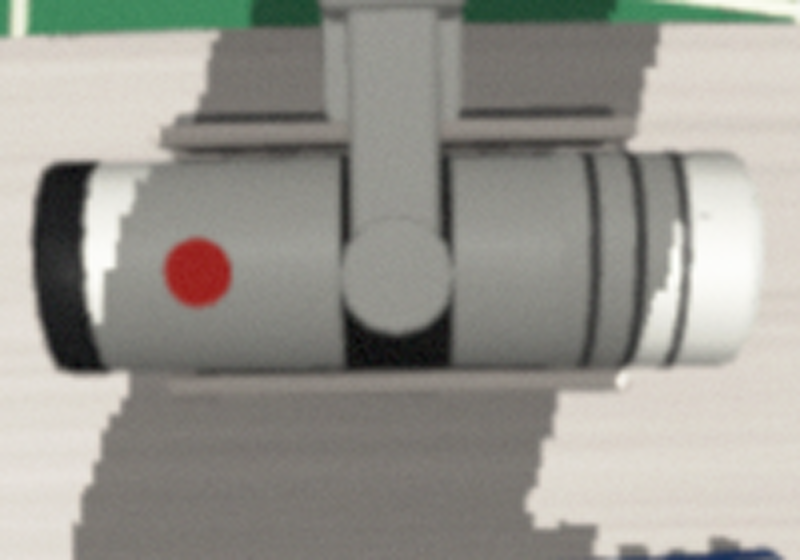

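The band (344 to 451) is centred under the plate (342 to 453), with even slivers on both sides of the arm. Next comes the clamp: I'll go above the plate first.

Emit:
arm_command:
  offset:
    - [0.34,0,0]
    - [0.34,0,0]
    - [0.34,0,0.1]
    - [0.34,0,0.2]
    - [0.34,0,0.3]
    - [0.34,0,0.32]
    - [0.34,0,0.32]
    - [0.34,0,0.32]
  yaw: [0,0,0,0,0,0,0,0]

```text
time: 23.15
ee_pos: [0.5578, -0.055, 0.2062]
eef_rot: [3.142, 0.001, -3.041]
force: [-0.7, -0.5, -0.5]
opening: 0.003
grip_force: 0.0
```

Emit:
arm_command:
  offset:
    - [0,0,0.015]
    - [0,0,0.03]
    - [0,0,0.045]
    - [0,0,0.05]
    - [0,0,0.055]
    - [0,0,0.06]
    - [0,0,0.065]
    - [0,0,0.07]
    - [0,0,0.07]
    - [0,0,0.07]
  yaw: [0,0,0,0,0,0,0,0,0,0]

```text
time: 23.98
ee_pos: [0.5577, -0.0554, 0.1913]
eef_rot: [-3.141, 0.0, -3.042]
force: [1.5, -0.4, 2.8]
opening: 0.002
grip_force: 1.6
```

```bash
python3 st.py
```

```text
23.9833 [ 0.55772816 -0.05537516  0.1913384 ] [ 1.54684164 -0.39546352  2.77242174] rel mm -1.005497778727514 -2.286102555010408 F -0.5481703682826308 [-3.14141772e+00  4.36985423e-04 -3.04194281e+00]
```

Emit:
arm_command:
  offset:
    - [0,0,0.005]
    - [0,0,0.01]
    - [0,0,0.015]
    - [0,0,0.02]
    - [0,0,0.02]
  yaw: [0,0,0,0,0]

```text
time: 24.4
ee_pos: [0.5577, -0.0554, 0.1871]
eef_rot: [-3.141, 0.0, -3.042]
force: [1.7, 0.7, 2.5]
opening: 0.002
grip_force: 1.4
```

Emit:
arm_command:
  offset:
    - [0,0,0.005]
    - [0,0,0.005]
  yaw: [0,0]

```text
time: 24.57
ee_pos: [0.5577, -0.0554, 0.1862]
eef_rot: [-3.141, 0.0, -3.042]
force: [1.9, 0.3, 2.4]
opening: 0.003
grip_force: 1.5
```

Emit:
arm_command:
  offset:
    - [0,0,0.005]
    - [0,0,0.005]
  yaw: [0,0]

```text
time: 24.73
ee_pos: [0.5576, -0.0554, 0.1852]
eef_rot: [-3.141, 0.0, -3.042]
force: [3.1, 0.5, 3.5]
opening: -0.001
grip_force: 1.6
```

Emit:
arm_command:
  offset:
    - [0,0,0.005]
    - [0,0,0.005]
  yaw: [0,0]

```text
time: 24.9
ee_pos: [0.5576, -0.0553, 0.1842]
eef_rot: [-3.141, 0.0, -3.042]
force: [2.6, -0.2, 2.9]
opening: 0.002
grip_force: 1.7
```

Emit:
arm_command:
  offset:
    - [0,0,0.0025]
    - [0,0,0.0025]
  yaw: [0,0]

```text
time: 25.07
ee_pos: [0.5576, -0.0554, 0.1839]
eef_rot: [-3.142, 0.0, -3.042]
force: [2.1, -1.2, 4.2]
opening: -0.0
grip_force: 2.3
```

Emit:
arm_command:
  offset:
    - [0,0,0.0025]
    - [0,0,0.0025]
  yaw: [0,0]

```text
time: 25.23
ee_pos: [0.5576, -0.0554, 0.1836]
eef_rot: [3.142, 0.0, -3.042]
force: [0.8, 0.1, 7.5]
opening: 0.0
grip_force: 3.3
```

Emit:
arm_command:
  offset:
    - [0,0,0.0025]
    - [0,0,0.0025]
  yaw: [0,0]

```text
time: 25.4
ee_pos: [0.5576, -0.0554, 0.1834]
eef_rot: [3.141, 0.001, -3.042]
force: [0.8, 0.2, 8.8]
opening: -0.002
grip_force: 4.3
```

Emit:
arm_command:
  offset:
    - [0,0,0.0025]
    - [0,0,0.0025]
    - [0,0,0.0025]
  yaw: [0,0,0]

```text
time: 25.65
ee_pos: [0.5577, -0.0554, 0.1831]
eef_rot: [3.141, 0.001, -3.042]
force: [-0.3, 0.8, 10.2]
opening: -0.001
grip_force: 5.3
```

Emit:
arm_command:
  offset:
    - [0,0,0.002]
    - [0,0,0.002]
    - [0,0,0.002]
  yaw: [0,0,0]

```text
time: 25.9
ee_pos: [0.5577, -0.0554, 0.183]
eef_rot: [3.141, 0.001, -3.042]
force: [-1.1, 1.2, 13.4]
opening: -0.001
grip_force: 6.2
```

The press is now about 12.5 N in total against roughly 3 N of sliding resistance. I'll let go and check.

Emit:
arm_command:
  offset:
    - [0,0,-0.01]
    - [0,0,-0.03]
    - [0,0,-0.1]
    - [0,0,-0.25]
    - [0,0,-0.4]
    - [0,0,-0.42]
    - [0,0,-0.42]
  yaw: [0,0,0,0,0,0,0]

```text
time: 26.48
ee_pos: [0.558, -0.0556, 0.2676]
eef_rot: [-3.141, 0.003, -3.042]
force: [0.2, 0.1, -0.6]
opening: 0.003
grip_force: 0.0
```

Emit:
arm_command:
  offset:
    - [-0.34,0,0]
    - [-0.34,0,0]
    - [-0.34,0,0]
    - [-0.34,0,0]
    - [-0.34,0,0]
    - [-0.34,0,0]
    - [-0.34,0,0]
  yaw: [0,0,0,0,0,0,0]

```text
time: 27.07
ee_pos: [0.6245, -0.049, 0.266]
eef_rot: [3.141, -0.0, -3.043]
force: [-0.1, -0.9, -0.3]
opening: -0.002
grip_force: 0.0
```

```bash
python3 - <<'E'
from h import *
s=ctrl.get_state();print(s['time'],s['ee_pos'],s['eef_rot'],s['force'])
m=ctrl.camera_model('wrist');pickle.dump(m,open('m7.pkl','wb'))
im=ctrl.get_image('wrist')[:,:,::-1]
cv2.imwrite('pics/w7full.png',im)
a,b=161,29
cv2.imwrite('pics/w7c.png',cv2.resize(im[b:b+140,a:a+200],None,fx=4,fy=4,interpolation=cv2.INTER_CUBIC))
E
python3 meas.py 7
```

```text
27.0667 [ 0.62445599 -0.04899275  0.26601931] [ 3.14136187e+00 -1.35203779e-04 -3.04262067e+00] [-0.06657573 -0.87631363 -0.34210803]
red px [212.44102564  98.08717949] 195
plate pred [263.98754194 101.36656999]
116 249.41 276.52 262.963146561424 Yrel band [np.float64(-0.16), np.float64(-0.26)]
117 249.43 276.5 262.96343392552933 Yrel band [np.float64(-0.15), np.float64(-0.26)]
118 249.47 276.48 262.97826805334995 Yrel band [np.float64(-0.14), np.float64(-0.25)]
119 249.53 276.44 262.98436498453935 Yrel band [np.float64(-0.14), np.float64(-0.24)]
120 249.58 276.37 262.97448969568376 Yrel band [np.float64(-0.14), np.float64(-0.25)]
121 249.59 276.32 262.95317397012735 Yrel band [np.float64(-0.16), np.float64(-0.26)]
122 249.58 275.64 262.60909566908515 Yrel band [np.float64(-0.42), np.float64(-0.51)]
7 red -35.75030730139168
```

View pics/w7c.png

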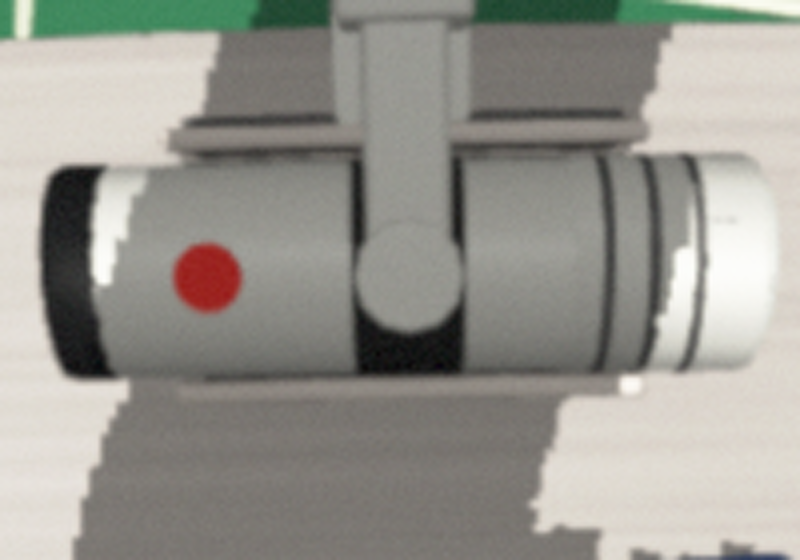

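The plate (356 to 463) has come down and sits centred on the band (354 to 464). The light has stayed where it was and the robot is clear of everything, so I'm handing in.

```bash
python3 -c "
from workcell import ctrl
print(ctrl.hand_in())"
```

```text
the job is handed in; nothing more can be done
None
```

The job is handed in: I tapped the light into place with its black band centred under the pad to about 0.3 mm, pressed the clamp with about 13 N in total, and left it gripped with the arm clear; the hand-in gave no verdict.

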